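Click the green filter under the lamp

ROBOT

A 6-joint arm with a two-finger parallel gripper is mounted at the origin on a cart in front of the work surface, level with it; the furniture and walls round the work are solid. World frame = base frame: x ahead of the robot, y to its left, z up, the work surface at z = 0. Lengths are in mm, angles in degrees, forces in N, time in s.
With the tool pointing down it reaches from about 300 to 850 mm from the base axis. Payload 4.2 kg.
Tool frame: the origin (TCP) lies at the very end of the fingers, on their centre line; the grasp point (between the pads) lies 19 mm behind it; z points along the fingers, y is the line along which they close (so a half turn about z gives the same grasp; the last joint's range is limited). The gripper opens to 91 mm and grips with 3 to 60 N. Pads are 32 mm wide; open, the fingers measure 118 mm over their backs; the gripper's body (76 mm by 178 mm) begins 60 mm behind the grasp point.
Start: joints at [-76.375, 18.312, 89.639, -0, 72.044, -1.146], TCP at [146.601, -556.014, 213.976] pointing down, gripper open.
Joint ranges: [-177.97, 177.97], [-48.28, 115.42], [12.27, 149.76], [-77.06, 257.06], [2.81, 150.46], [-146.56, 146.56]. Speed limits (degrees/s): [147.25, 147.25, 180, 180, 180, 180].

INTERFACE

Orientations are given as [roll, pitch, yaw] about the fixed x, y, z axes, in that order (R = Rz(yaw) Ry(pitch) Rx(roll)).
In Python, from workcell import * gives the robot as it stands.
- The arm moves only by the tool move_arm, never from a script. Its argument "motion" is a list of rows, each a list of 3 entries, a list of its own where there are three numbers: the finger opening in mm, from 0 to 91.2, then the shift along the world's x, y, z in units of 25 mm (1.0 is 25 mm), then the turn, a rotation vector about the world's x, y, z in units of 4 degrees (1.0 is 4 degrees). In form: [[grip, [x, y, z], [ax, ay, az]], ...]. A call has 1 to 20 rows; each row shifts and turns the commanded pose from where the row before left it; what a row does not reach is not made up. A row lasts 1/12 s, in which the tool goes at most 41.7 mm and 7.16 degrees, less where a joint would pass 70% of its speed; a pose out of reach is approached as far as the arm can. A call with a number of a shift or a turn outside -1 to 1 is refused whole. A call with a gripper value outside its range is refused whole. The fingers move at their own pace and stop on an object; "grip_force" is the grip in N (left out, the last holds). Time passes only in rows, so rows that do not move let the fingers close. It gives the time, the measured TCP pose, the force, the opening and the grip force at its end, in the units of the state.
- state(): the state, without advancing time (a new reading comes with each control period).
- grab_frame(name): name is "scene" or "side" or "wrist"; returns the picture (420x560x3 uint8, blue, green, red); there is no depth.
- camera_info(name): a dict with "fx", "fy", "cx", "cy" (pixels), "rvec" (rotation vector, rad) and "tvec" (3), from world to camera coordinates, as OpenCV has them. Camera axes: x right, y down, z forward; pixel columns grow to the right and rows downward; lengths in mm; the calibration is good to about 2 mm. A picture is of the moment at which its call begins: read the wrist's pose just before it. camera_info takes no time and is no camera call; for the wrist camera it gives the pose at the moment of the call.
- job_done(): hands the job in; it is judged then, once.
The state is a dict: "time_s": time; "qpos": joint angles; "qvel": joint speeds; "effort": joint torques, N m; "ee_pos": TCP position; "ee_rot": TCP orientation; "force": force on the tool from outside, world axes, zero at the start; "torque": the same for the moment, N m; "gripper_width": finger opening in mm; "gripper_force": force on a finger pad.
Only numpy, scipy, OpenCV 4.12 (cv2) and the standard library are available. Lean on these libraries where they do the work, as an engineer would, in place of code of your own. Each camera call takes 0.05 s, during which the arm holds its last target. There are 200 camera calls.

TASK

Bring the green filter of the filter wheel under the red lamp ring: with a fingertip, flick the tabs on the wheel's rim anticlockwise (seen from above) one click after another, stop as soon as the green filter has clicked home under the ring, and never let it go past. Only push lightly: grip or lift nothing, do not shove the unit along the bench, and leave the things beside it where they stand.

Things in the scene. Friction and masses are not known exactly. Their poses are not given: they have to be found in the camera images.
- filter_unit: Loose heavy filter wheel unit (1.5 to 2.3 kg). Dark foot plate 120 mm wide (y), x -62 to +118 mm, 10 mm high; white drum of radius 50 mm up to z = 39 mm; above it the flat black wheel. White lamp post 22 x 40 mm at x = +103 mm, 78 mm high, with an arm back over the wheel. Origin: on the bench under the wheel's axis; z up, x from the axis to the post, roughly away from the robot.
- lamp_ring (a point): Underside centre of the red lamp ring (outer diameter 36 mm, hole 26 mm, level, 66 to 74 mm over the bench), fixed to the unit, 38 mm from the wheel's axis along the unit's +x. The filter in use is seen through it.
- filter_wheel (a joint): Wheel angle (rad), grows anticlockwise from above. Clicks every 1.047 from 0 to 5.236; a spring ball pulls it to the nearest click. At 4.189 green is under the ring. Starts at 0, 1.047 or 2.094 (4, 3 or 2 clicks short). Stops at -0.3 and 5.5: green cannot be reached clockwise. A click takes 4 to 8 N at the tabs; past half a click (0.52) it snaps on by itself if nothing blocks a tab.
- wheel_hub (a point): On the wheel's axis at the wheel's mid-height, 47 mm over the bench; turns with it. Black disc of radius 54 mm, 10 mm thick, aluminium hub cap. Six filters of 21 mm diameter, 38 mm from the axis, anticlockwise from this point's x: white 0, violet 60, green 120, yellow 180, blue 240, orange 300 degrees. Between them, at 30, 90, ... 330 degrees, six tabs stick out from the rim.
- tab_gap (a point): Fixed to the unit, 75 mm from the wheel's axis along the unit's -x (side towards the robot), 47 mm over the bench. When the wheel rests on a click this is the middle of a 65 mm gap between two rim tabs. Tabs: black level bars with grey ends, 10 mm thick, mid-height 47 mm, reaching to 81 mm from the axis; below them it is free down to the foot plate (10 mm).
- green_filter (a point): Centre of the green filter's upper face, on the wheel, 38 mm from the axis, 53 mm over the bench.
- vial: Bystander: glass vial with black screw cap, 27 mm across, 74 mm high, upright, left of the unit. Origin at its foot.
- bottle_dye: Bystander: brown bottle with black cap, 44 mm across, 78 mm high, left in front of the unit. Origin at its foot.
- petri_dish: Bystander: flat round dish with pink content, 62 mm across, 15 mm high, at the right in front of the unit. Origin under its centre.
- microtube_blue: Bystander: small blue microtube lying on the bench, 40 x 17 x 13 mm, right in front of the unit. Origin under its middle.

How it is judged (in metres and radians):
At the end, for the whole second after the job is handed in: The green filter rests clicked home under the red ring (centres within 6 mm, wheel at 4.189 +- 0.15 rad and still); the unit stands within 25 mm and each bystander within 20 mm of where it began (horizontal distance between green_filter and lamp_ring below 0.006 m and value of joint filter_wheel between 4.04 and 4.34 rad and velocity of joint filter_wheel between -0.1 and 0.1 rad/s and distance of filter_unit from where it was at the start of the episode below 0.025 m and linear speed of filter_unit below 0.01 m/s and distance of each of vial, bottle_dye, petri_dish, microtube_blue from where it was at the start of the episode below 0.02 m); the robot touches nothing.
It fails at once if the green filter was turned past the ring (more than 0.5 rad, half a click) (value of joint filter_wheel above 4.69 rad).
It fails at once if the unit was shoved more than 25 mm along the bench or lifted (distance of filter_unit from where it was at the start of the episode above 0.025 m or height (world z) of filter_unit above 0.008 m or angle between filter_unit's own z axis and vertical above 0.1 rad).
It fails at once if the unit or its wheel was gripped or pressed hard (over 25 N) (contact force between the fingers and filter_unit above 25 N).
It fails at once if a bystander was moved more than 20 mm, lifted or knocked over (distance of any of vial, bottle_dye, petri_dish, microtube_blue from where it was at the start of the episode above 0.02 m or angle between any of vial, bottle_dye's own z axis and vertical above 0.3 rad).
It also fails if it takes over 67 s, if anything falls off the work surface, if the arm or the gripper's body presses on something with over 40 N, if the wrist force passes 120 N, or if a joint passes its speed limit or range.

## Working session

There is one attempt and no reset: what is moved stays moved. The work goes in short steps, Python scripts to look and compute and a tool call to move; the robot and the scene stay as the last step left them, time stands still between calls to the robot, and variables do not carry over. Pictures are saved under pics/ and viewed, at most 10 in all, crops included, and the job is handed in when it is done.

Besides the shell and the picture viewer there is one more tool, called after ">>>" by a JSON object that holds its "name" and its "arguments". move_arm: Moves the arm, as the interface text tells. Shifts and turns lie within -1 to 1; 1 stands for 25 mm of shift or 4 degrees of turn. Its arguments: {"type":"object","properties":{"motion":{"type":"array","items":{"type":"array"}},"grip_force":{"type":"number"}},"required":["motion"]}

```bash
mkdir -p pics; python3 - <<'E'
from workcell import *
import cv2,numpy as np
print(state())
for n in("scene","side"):
    im=grab_frame(n);cv2.imwrite(f"pics/{n}0.png",im);i=camera_info(n);print(n,i)
E
```

```text
{'time_s': 0.0, 'qpos': array([-7.63759288e+01,  1.83506460e+01,  8.97081223e+01,  5.97404890e-05,
        7.20430651e+01, -1.14342678e+00]), 'qvel': array([ 0.04919579, -0.04592485, -0.01486898, -0.02787987, -0.00792701,
        0.08450142]), 'effort': array([-1.90973983e-04, -4.12463593e+01, -2.31972492e+01,  7.26050092e-02,
        4.55481070e-02, -1.38487308e-04]), 'ee_pos': array([ 146.46916284, -555.49674287,  213.11862769]), 'ee_rot': array([-1.79898188e+02, -2.08889478e-03,  1.47674777e+01]), 'force': array([-0.36202302,  0.648112  ,  0.45193001]), 'torque': array([-0.00360438,  0.00338661,  0.01947123]), 'gripper_force': 0.0, 'gripper_width': 91.03392489197847}
scene {'fx': 489.53504090231837, 'fy': 489.53504090231837, 'cx': 283.2606229371176, 'cy': 212.00563005096024, 'rvec': array([ 1.02168467, -2.58975787,  0.87112575]), 'tvec': array([582.75049778, 128.00880604, 870.74351097])}
side {'fx': 399.16545891219755, 'fy': 399.16545891219755, 'cx': 282.8637635071641, 'cy': 211.57191180265573, 'rvec': array([ 0.12946987,  2.72107442, -1.46522685]), 'tvec': array([ 459.64040734, -119.07181664, 1185.52180634])}
```

View pics/scene0.png

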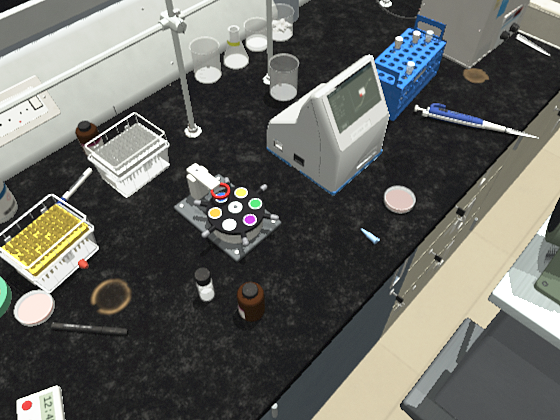

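View pics/side0.png

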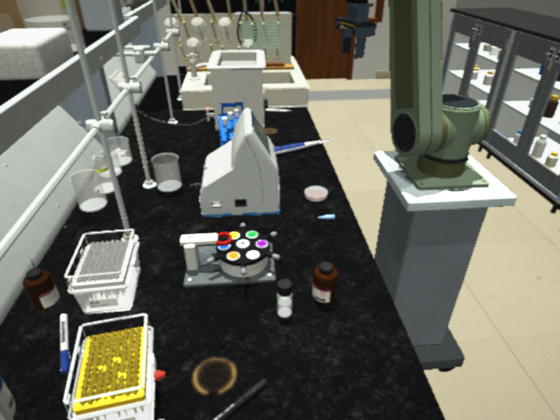

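The wheel centre is at about (236,207) in the scene picture. Clockwise in the image from the ring (220,193) come yellow (241,193), green (255,204), violet (250,219), white (230,225) and orange (215,213). So blue is in use, the wheel is at 2.094 and two clicks are needed. Next I fit the pose from the filter colours.

```bash
cat > h.py <<'E'
import cv2,numpy as np
def toplane(info,uv,z):
    R=cv2.Rodrigues(info["rvec"])[0];c=-R.T@info["tvec"]
    d=R.T@np.array([(uv[0]-info["cx"])/info["fx"],(uv[1]-info["cy"])/info["fy"],1])
    return (c+d*(z-c[2])/d[2])[:2]
def px(info,p):
    K=np.array([[info["fx"],0,info["cx"]],[0,info["fy"],info["cy"]],[0,0,1.]])
    return cv2.projectPoints(np.float64([p]),info["rvec"],info["tvec"],K,None)[0].ravel()
COL=dict(violet=(135,165,60),green=(45,85,33.),yellow=(22,34,180),orange=(8,20,240))
REL=dict(violet=(60,140,155),green=120,yellow=180,orange=300)
def fit(im,info,box):
    x0,y0,x1,y1=box;hsv=cv2.cvtColor(im,cv2.COLOR_BGR2HSV)
    ang=dict(violet=60,green=120,yellow=180,orange=300)
    rng=dict(violet=(130,165),green=(50,90),yellow=(23,34),orange=(10,22))
    P=[];Q=[]
    for k,(a,b) in rng.items():
        m=cv2.inRange(hsv,(a,120,90),(b,255,255));w=np.zeros_like(m);w[y0:y1,x0:x1]=m[y0:y1,x0:x1]
        n,l,s,c=cv2.connectedComponentsWithStats(w)
        if n<2: print(k,"none");continue
        j=1+np.argmax(s[1:,4]);w=toplane(info,c[j],53);print(k,s[j,4],c[j].round(1),w.round(1))
        P.append(38*np.exp(1j*np.radians(ang[k])));Q.append(complex(*w))
    P=np.array(P);Q=np.array(Q);p=P-P.mean();q=Q-Q.mean();r=np.vdot(p,q);e=r/abs(r)
    cc=Q.mean()-e*P.mean()
    print("centre",cc,"yaw",np.degrees(np.angle(e)),"scale",abs(r)/np.vdot(p,p).real,"res",abs(Q-cc-e*P).round(1))
E
python3 - <<'E'
from workcell import *
from h import *
for n,b in(("scene",(190,180,270,240)),("side",(205,220,280,275))):
    im=cv2.imread(f"pics/{n}0.png");i=camera_info(n);fit(im,i,b)
i=camera_info("scene")
for k,uv,z in(("vialcap",(203,273),74),("bottlecap",(251,289),78),("petri",(400,198),15),("tube",(370,236),7),("ring",(221,190),74),("boxcorner",(330,190),0),("boxleft",(270,152),0)):print(k,toplane(i,uv,z).round())
im=cv2.imread("pics/scene0.png")[160:330,160:420];cv2.imwrite("pics/c.png",cv2.resize(im,None,fx=3,fy=3,interpolation=2))
E
```

```text
violet 61 [249.5 219.3] [539.8 365.5]
green 56 [254.8 203. ] [559.1 332.5]
yellow 60 [214.7 212.5] [596.8 398.1]
orange 1 [218. 215.] [588.2 397.9]
centre (571.2847841884634+383.00716021613687j) yaw 148.06965813133058 scale 0.7468639326087976 res [ 2.1 16.6 35.9 27.9]
violet 35 [261.5 242.9] [540.7 364. ]
green 27 [251.9 233.5] [559.2 330.2]
yellow 38 [232.8 254.8] [598.4 396.3]
orange 6 [229.8 234.5] [605.1 329.4]
centre (582.6095636126099+361.6527612132866j) yaw 104.68313218884128 scale 0.23862243974319816 res [ 9.3  6.  71.7 59.2]
vialcap [506. 503.]
bottlecap [428. 472.]
petri [382. 107.]
tube [373. 216.]
ring [613. 365.]
boxcorner [502. 176.]
boxleft [665. 183.]
```

View pics/c.png

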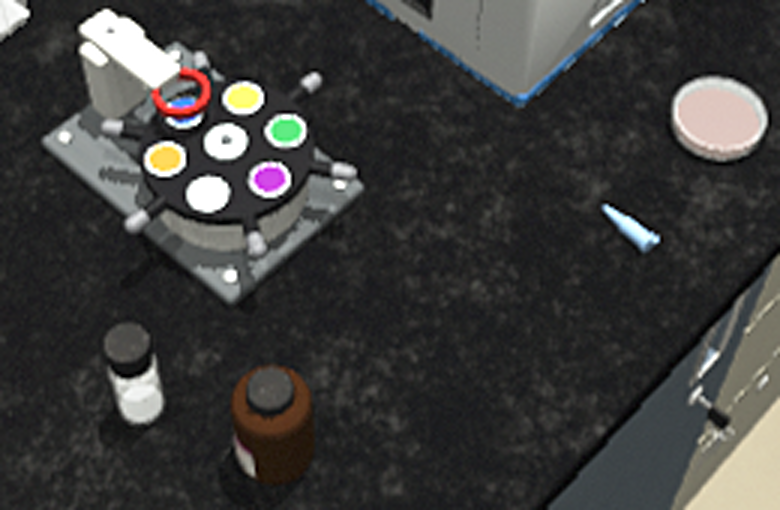

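The crop shows blue under the ring, with orange at (214.7,212.5) and yellow at (240.8,192.6). The fit mislabelled orange, so I redo it with the right points.

```bash
python3 - <<'E'
from workcell import *
from h import *
i=camera_info("scene")
d={0:(229.3,224.7),60:(249.5,219.3),120:(254.8,203),180:(240.8,192.6),300:(214.7,212.5)}
P=np.array([38*np.exp(1j*np.radians(a)) for a in d]);Q=np.array([complex(*toplane(i,u,53)) for u in d.values()])
p=P-P.mean();q=Q-Q.mean();r=np.vdot(p,q);e=r/abs(r);c=Q.mean()-e*P.mean()
yaw=np.degrees(np.angle(e));print(c,yaw,"unit yaw",yaw-120,"scale",abs(r)/np.vdot(p,p).real,abs(Q-c-e*P).round(1))
u=np.exp(1j*np.radians(yaw-120))
for a in range(30,360,60):print("tab",a,"end",c+81*u*np.exp(1j*np.radians(a)))
print("gap",c-75*u,"ring",c+38*u)
w=camera_info("wrist");print(w); cv2.imwrite("pics/w0.png",grab_frame("wrist"))
E
```

```text
(577.3923897961151+365.5675219094711j) 120.17343105886592 unit yaw 0.1734310588659156 scale 0.9970705568633341 [0.8 0.3 0.6 0.7 0.6]
tab 30 end (647.4175351367875+406.27967021949917j)
tab 90 end (577.1472077873273+446.5671508332049j)
tab 150 end (507.122062446655+405.85500252317684j)
tab 210 end (507.36724445544286+324.85537359944306j)
tab 270 end (577.637571804903+284.56789298573733j)
tab 330 end (647.6627171455752+325.2800412957654j)
gap (502.39273338525055+365.3405015309639j) ring (615.3922157109532+365.6825455679148j)
{'fx': 293.4365792865776, 'fy': 293.4365792865776, 'cx': 280.5768987781387, 'cy': 203.43232491374857, 'rvec': array([-2.3142912 ,  1.78539158,  0.24145343]), 'tvec': array([-573.26646937,  -28.99676838,  390.52662287])}
```

>>> {"name": "move_arm", "arguments": {"motion": [[0,[0.5,1,0.15],[0,0,-0.185]],[0,[0.5,1,0.15],[0,0,-0.185]],[0,[0.5,1,0.15],[0,0,-0.185]],[0,[0.5,1,0.15],[0,0,-0.185]],[0,[0.5,1,0.15],[0,0,-0.185]],[0,[0.5,1,0.15],[0,0,-0.185]],[0,[0.5,1,0.15],[0,0,-0.185]],[0,[0.5,1,0.15],[0,0,-0.185]],[0,[0.5,1,0.15],[0,0,-0.185]],[0,[0.5,1,0.15],[0,0,-0.185]],[0,[0.5,1,0.15],[0,0,-0.185]],[0,[0.5,1,0.15],[0,0,-0.185]],[0,[0.5,1,0.15],[0,0,-0.185]],[0,[0.5,1,0.15],[0,0,-0.185]],[0,[0.5,1,0.15],[0,0,-0.185]],[0,[0.5,1,0.15],[0,0,-0.185]],[0,[0.5,1,0.15],[0,0,-0.185]],[0,[0.5,1,0.15],[0,0,-0.185]],[0,[0.5,1,0.15],[0,0,-0.185]],[0,[0.5,1,0.15],[0,0,-0.185]]]}}

```text
time_s: 1.82
ee_pos: [396.8, -54.6, 289.1]
ee_rot: [180.0, 0.0, -0.1]
force: [0.5, -0.3, -0.2]
gripper_width: 0.3
gripper_force: 0.0
```

>>> {"name": "move_arm", "arguments": {"motion": [[0,[0.2,0.84,0],[0,0,0]],[0,[0.2,0.84,0],[0,0,0]],[0,[0.2,0.84,0],[0,0,0]],[0,[0.2,0.84,0],[0,0,0]],[0,[0.2,0.84,0],[0,0,0]],[0,[0.2,0.84,0],[0,0,0]],[0,[0.2,0.84,0],[0,0,0]],[0,[0.2,0.84,0],[0,0,0]],[0,[0.2,0.84,0],[0,0,0]],[0,[0.2,0.84,0],[0,0,0]],[0,[0.2,0.84,0],[0,0,0]],[0,[0.2,0.84,0],[0,0,0]],[0,[0.2,0.84,0],[0,0,0]],[0,[0.2,0.84,0],[0,0,0]],[0,[0.2,0.84,-0.5],[0,0,0]],[0,[0.2,0.84,-0.5],[0,0,0]],[0,[0.2,0.84,-0.5],[0,0,0]],[0,[0.2,0.84,-0.5],[0,0,0]],[0,[0.2,0.84,-0.5],[0,0,0]],[0,[0.2,0.84,-0.5],[0,0,0]]]}}

```text
time_s: 3.48
ee_pos: [496.5, 364.9, 212.9]
ee_rot: [180.0, 0.0, -0.0]
force: [-0.6, -0.1, 0.1]
gripper_width: 0.0
gripper_force: 0.0
```

```bash
python3 - <<'E'
from workcell import *
from h import *
s=state();print(s["time_s"],s["ee_pos"],s["ee_rot"],s["gripper_width"],s["qpos"],s["force"])
i=camera_info("wrist");im=grab_frame("wrist");np.save("wi.npy",i,allow_pickle=True)
for n,p in(("hub",(577.4,365.6,53)),("gap",(502.4,365.3,47)),("tip",tuple(s["ee_pos"])),("tab150",(507.1,405.9,47)),("tab210",(507.4,324.9,47))):
    u=px(i,p);print(n,u.round());cv2.circle(im,tuple(int(v) for v in u),3,(255,255,0),1)
cv2.imwrite("pics/w1.png",im)
E
```

```text
3.4833 [496.52013198 364.8947406  212.90887616] [ 1.79962229e+02  4.11270796e-02 -2.43043780e-02] 0.025539482632513964 [ 3.52467944e+01  2.21149774e+01  8.40052348e+01 -7.37683081e-03
  7.39351760e+01  1.25273130e+02] [-0.5639137  -0.0654505   0.07360227]
hub [280. 116.]
gap [281. 184.]
tip [282. 246.]
tab150 [246. 180.]
tab210 [316. 179.]
```

View pics/w1.png

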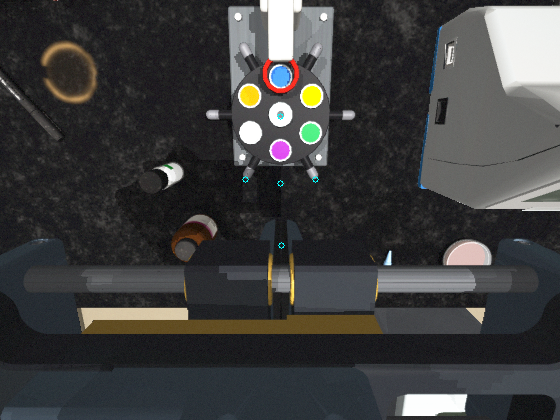

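The predicted wheel, tab and gap points fall on target in the wrist view: hub at (280,115), tab ends at (246,180) and (316,180). Blue is under the ring, and the finger is over the gap line. Descending.

>>> {"name": "move_arm", "arguments": {"motion": [[0,[0.05,0.03,-0.89],[0,0,0]],[0,[0.05,0.03,-0.89],[0,0,0]],[0,[0,0,-0.89],[0,0,0]],[0,[0,0,-0.89],[0,0,0]],[0,[0,0,-0.89],[0,0,0]],[0,[0,0,-0.89],[0,0,0]],[0,[0,0,-0.89],[0,0,0]],[0,[0,0,-0.89],[0,0,0]],[0,[0,0,0],[0,0,0]]]}}

```text
time_s: 4.28
ee_pos: [496.1, 363.3, 31.3]
ee_rot: [179.7, 0.5, -0.0]
force: [-0.9, -0.6, -0.9]
gripper_width: 0.4
gripper_force: 0.0
```

```bash
python3 - <<'E'
import numpy as np
c=np.array([577.4,365.6]);r=78.3
P=lambda a:c+r*np.array([np.cos(np.radians(a)),np.sin(np.radians(a))])
A=[180+4*k for k in range(14)]
for a,b in zip(A,A[1:]):print(b,((P(b)-P(a))/25).round(3))
print((P(180)-P(232))/25)
E
```

```text
184 [ 0.008 -0.218]
188 [ 0.023 -0.217]
192 [ 0.038 -0.215]
196 [ 0.053 -0.212]
200 [ 0.068 -0.208]
204 [ 0.082 -0.203]
208 [ 0.096 -0.196]
212 [ 0.109 -0.189]
216 [ 0.122 -0.181]
220 [ 0.135 -0.172]
224 [ 0.146 -0.162]
228 [ 0.157 -0.152]
232 [ 0.167 -0.141]
[-1.20374826  2.46804968]
```

>>> {"name": "move_arm", "arguments": {"motion": [[0,[0.008,-0.218,0],[0,0,1]],[0,[0.023,-0.217,0],[0,0,1]],[0,[0.019,-0.108,0],[0,0,0.5]],[0,[0.019,-0.108,0],[0,0,0.5]],[0,[0.027,-0.106,0],[0,0,0.5]],[0,[0.027,-0.106,0],[0,0,0.5]],[0,[0.034,-0.104,0],[0,0,0.5]],[0,[0.034,-0.104,0],[0,0,0.5]],[0,[0.041,-0.102,0],[0,0,0.5]],[0,[0.041,-0.102,0],[0,0,0.5]]]}}

```text
time_s: 5.12
ee_pos: [505.9, 334.5, 37.3]
ee_rot: [-179.9, -0.1, 24.0]
force: [-2.5, 2.6, 0.4]
gripper_width: 0.4
gripper_force: 1.7
```

```bash
python3 - <<'E'
from workcell import *
import cv2
s=state();print(s["time_s"],s["ee_pos"],s["ee_rot"],s["force"],s["qvel"].round(1))
cv2.imwrite("pics/w2.png",grab_frame("wrist"))
E
```

```text
5.1167 [505.89789644 334.45003834  37.2926777 ] [-1.79908512e+02 -5.66428218e-02  2.40419483e+01] [-2.54579488  2.56354882  0.37204025] [ -2.8  -0.5   0.9   0.3  -0.5 -26.7]
```

View pics/w2.png

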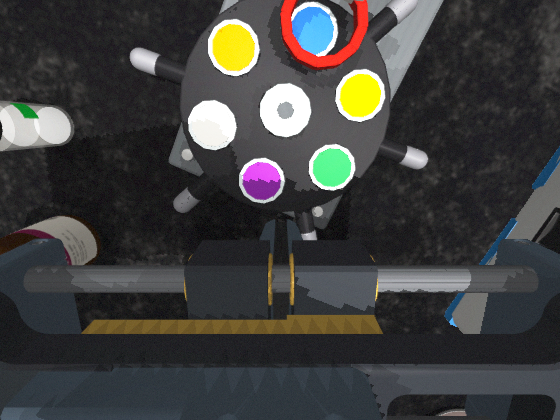

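The finger touches the tab with about 3.6 N, and the tab is just starting to move. Pushing on along the arc.

>>> {"name": "move_arm", "arguments": {"motion": [[0,[0.048,-0.098,0],[0,0,0.5]],[0,[0.048,-0.098,0],[0,0,0.5]],[0,[0.055,-0.095,0],[0,0,0.5]],[0,[0.055,-0.095,0],[0,0,0.5]],[0,[0.061,-0.09,0],[0,0,0.5]],[0,[0.061,-0.09,0],[0,0,0.5]],[0,[0.067,-0.086,0],[0,0,0.5]],[0,[0.067,-0.086,0],[0,0,0.5]]]}}

```text
time_s: 5.83
ee_pos: [516.9, 315.6, 37.1]
ee_rot: [-179.9, 0.0, 40.0]
force: [-4.2, 2.3, 2.5]
gripper_width: 0.5
gripper_force: 2.0
```

>>> {"name": "move_arm", "arguments": {"motion": [[0,[0.073,-0.081,0],[0,0,0.5]],[0,[0.073,-0.081,0],[0,0,0.5]],[0,[0.078,-0.076,0],[0,0,0.5]],[0,[0.078,-0.076,0],[0,0,0.5]],[0,[0,0,0],[0,0,0]],[0,[0,0,0],[0,0,0]]]}}

```text
time_s: 6.33
ee_pos: [525.6, 307.4, 36.8]
ee_rot: [180.0, -0.1, 47.9]
force: [-0.0, 0.8, 0.4]
gripper_width: 0.4
gripper_force: 0.0
```

```bash
python3 - <<'E'
from workcell import *
import cv2
s=state();print(s["time_s"],s["ee_pos"],s["ee_rot"],s["force"])
a=grab_frame("wrist");b=grab_frame("scene")[165:265,170:310]
b=cv2.resize(b,None,fx=2,fy=2,interpolation=2);a[:200,:280]=b
cv2.imwrite("pics/w3.png",a)
E
```

```text
6.3333 [525.553788   307.41320376  36.78127504] [ 1.79960256e+02 -6.89486522e-02  4.78866004e+01] [-0.00338827  0.77768126  0.43955536]
```

View pics/w3.png

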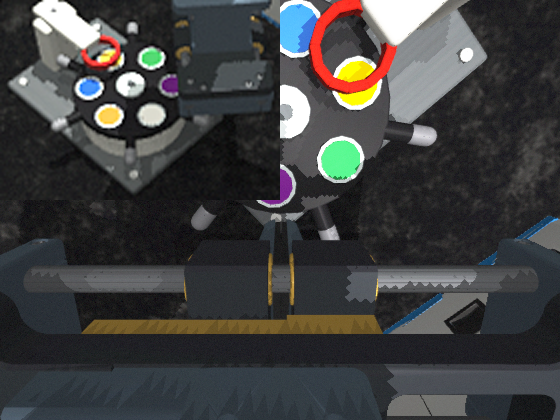

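The contact force has dropped to zero and yellow is nearly under the ring, so the wheel may still be moving. I wait a moment and measure its angle from the green filter.

```bash
cat >> h.py <<'E'
def wheel(im,info,c=(577.4,365.6)):
    """wheel angle (rad) and radius from green and violet blobs"""
    hsv=cv2.cvtColor(im,cv2.COLOR_BGR2HSV);out=[]
    for k,lo,hi,a in(("green",50,90,120),("violet",135,165,60)):
        n,l,s,q=cv2.connectedComponentsWithStats(cv2.inRange(hsv,(lo,120,60),(hi,255,255)))
        W=[(s[j,4],toplane(info,q[j],53)-c) for j in range(1,n)]
        W=[w for w in W if 28<np.hypot(*w[1])<48 and w[0]>8]
        if W:
            w=max(W,key=lambda t:t[0]);d=w[1];out.append((k,int(w[0]),round(float(np.hypot(*d)),1),round(float(np.radians((np.degrees(np.arctan2(d[1],d[0]))-a)%360)),3)))
    return out
E
python3 - <<'E'
from workcell import *
from h import *
for n in("wrist","scene"):
    for k in range(2):i=camera_info(n);im=grab_frame(n);print(n,wheel(im,i))
E
```

```text
wrist [('green', 1203, 38.4, 3.051), ('violet', 1093, 36.2, 3.036)]
wrist [('green', 1224, 38.7, 3.152), ('violet', 1092, 36.3, 3.143)]
scene [('green', 53, 38.3, 3.144), ('violet', 52, 37.1, 3.16)]
scene [('green', 54, 38.4, 3.148), ('violet', 53, 37.0, 3.163)]
```

>>> {"name": "move_arm", "arguments": {"motion": [[0,[0,0,0],[0,0,0]],[0,[0,0,0],[0,0,0]],[0,[0,0,0],[0,0,0]],[0,[0,0,0],[0,0,0]]]}}

```text
time_s: 6.97
ee_pos: [525.0, 307.3, 35.9]
ee_rot: [180.0, 0.0, 48.0]
force: [0.4, -0.3, -0.4]
gripper_width: 0.5
gripper_force: 0.0
```

```bash
python3 - <<'E'
from workcell import *
from h import *
for n in("wrist","scene"):i=camera_info(n);im=grab_frame(n);print(n,wheel(im,i))
E
```

```text
wrist [('green', 1246, 38.8, 3.196), ('violet', 1105, 36.4, 3.19)]
scene [('green', 54, 38.4, 3.148), ('violet', 54, 37.2, 3.165)]
```

The wheel reads 3.15, so the first click is home with yellow in use. I lift, swing back to the gap and go down for the second click.

>>> {"name": "move_arm", "arguments": {"motion": [[0,[0,0,0.9],[0,0,0]],[0,[0,0,0.9],[0,0,0]],[0,[-0.0864,0.194,0],[0,0,-1]],[0,[-0.0864,0.194,0],[0,0,-1]],[0,[-0.0864,0.194,0],[0,0,-1]],[0,[-0.0864,0.194,0],[0,0,-1]],[0,[-0.0864,0.194,0],[0,0,-1]],[0,[-0.0864,0.194,0],[0,0,-1]],[0,[-0.0864,0.194,0],[0,0,-1]],[0,[-0.0864,0.194,0],[0,0,-1]],[0,[-0.0864,0.194,0],[0,0,-1]],[0,[-0.0864,0.194,0],[0,0,-1]],[0,[-0.0864,0.194,0],[0,0,-1]],[0,[-0.0864,0.194,0],[0,0,-1]],[0,[0,0,0],[0,0,0]],[0,[0,0,-0.45],[0,0,0]],[0,[0,0,-0.45],[0,0,0]],[0,[0,0,-0.45],[0,0,0]],[0,[0,0,-0.45],[0,0,0]],[0,[0,0,0],[0,0,0]]]}}

```text
time_s: 8.73
ee_pos: [497.3, 363.9, 32.4]
ee_rot: [179.8, 0.3, -0.0]
force: [0.3, -0.9, -0.6]
gripper_width: 0.3
gripper_force: 0.0
```

```bash
python3 - <<'E'
from workcell import *
from h import *
s=state();print(s["time_s"],s["ee_pos"],s["ee_rot"],s["force"])
i=camera_info("wrist");im=grab_frame("wrist");print(wheel(im,i))
E
```

```text
8.7333 [497.29153795 363.91447897  32.40572842] [ 1.79780244e+02  3.02671917e-01 -2.55282339e-02] [ 0.25909359 -0.92588272 -0.6206743 ]
[('green', 1590, 38.9, 3.195), ('violet', 1279, 36.5, 3.194)]
```

>>> {"name": "move_arm", "arguments": {"motion": [[0,[0.008,-0.218,0],[0,0,1]],[0,[0.023,-0.217,0],[0,0,1]],[0,[0.019,-0.108,0],[0,0,0.5]],[0,[0.019,-0.108,0],[0,0,0.5]],[0,[0.027,-0.106,0],[0,0,0.5]],[0,[0.027,-0.106,0],[0,0,0.5]],[0,[0.034,-0.104,0],[0,0,0.5]],[0,[0.034,-0.104,0],[0,0,0.5]],[0,[0.041,-0.102,0],[0,0,0.5]],[0,[0.041,-0.102,0],[0,0,0.5]],[0,[0.048,-0.098,0],[0,0,0.5]],[0,[0.048,-0.098,0],[0,0,0.5]],[0,[0.055,-0.095,0],[0,0,0.5]],[0,[0.055,-0.095,0],[0,0,0.5]],[0,[0.061,-0.09,0],[0,0,0.5]],[0,[0.061,-0.09,0],[0,0,0.5]],[0,[0.067,-0.086,0],[0,0,0.5]],[0,[0.067,-0.086,0],[0,0,0.5]]]}}

```text
time_s: 10.28
ee_pos: [516.7, 315.6, 36.2]
ee_rot: [-179.9, 0.0, 40.1]
force: [-2.8, 1.9, 1.7]
gripper_width: 0.0
gripper_force: 2.0
```

>>> {"name": "move_arm", "arguments": {"motion": [[0,[0.073,-0.081,0],[0,0,0.5]],[0,[0.073,-0.081,0],[0,0,0.5]],[0,[0.078,-0.076,0],[0,0,0.5]],[0,[0.078,-0.076,0],[0,0,0.5]],[0,[0,0,0],[0,0,0]],[0,[0,0,0],[0,0,0]],[0,[0,0,0],[0,0,0]],[0,[0,0,0],[0,0,0]],[0,[0,0,0],[0,0,0]],[0,[0,0,0],[0,0,0]]]}}

```text
time_s: 11.12
ee_pos: [525.0, 307.4, 36.0]
ee_rot: [180.0, -0.0, 48.0]
force: [0.1, 1.1, 0.4]
gripper_width: 0.2
gripper_force: 0.0
```

```bash
python3 - <<'E'
from workcell import *
from h import *
s=state();print(s["time_s"],s["ee_pos"],s["ee_rot"],s["force"])
for n in("wrist","scene"):i=camera_info(n);im=grab_frame(n);print(n,wheel(im,i))
E
```

```text
11.1167 [525.04673421 307.40003367  35.97207869] [ 1.79992190e+02 -4.08993389e-03  4.79645717e+01] [0.09240546 1.12022767 0.40871441]
wrist [('green', 1488, 40.5, 4.193), ('violet', 1246, 38.8, 4.242)]
scene [('green', 12, 44.4, 4.084), ('violet', 54, 38.4, 4.195)]
```

Green reads about 4.19, so it has clicked home. I lift clear, back away and check.

>>> {"name": "move_arm", "arguments": {"motion": [[0,[0,0,0.7],[0,0,0]],[0,[0,0,0.9],[0,0,0]],[0,[0,0,0.9],[0,0,0]],[0,[0,0,0.9],[0,0,0]],[0,[-0.5,0,0.9],[0,0,0]],[0,[-0.5,0,0.9],[0,0,0]],[0,[-0.5,0,0.9],[0,0,0]],[0,[-0.5,0,0.5],[0,0,0]],[0,[0,0,0],[0,0,0]],[0,[0,0,0],[0,0,0]],[0,[0,0,0],[0,0,0]]]}}

```text
time_s: 12.13
ee_pos: [474.8, 307.0, 199.7]
ee_rot: [-180.0, 0.1, 48.0]
force: [0.5, -1.2, -0.5]
gripper_width: 0.0
gripper_force: 0.0
```

```bash
python3 - <<'E'
from workcell import *
from h import *
for n in("wrist","scene"):
    i=camera_info(n);im=grab_frame(n);print(n,wheel(im,i))
    if n=="wrist":cv2.imwrite("pics/w4.png",im)
E
```

```text
wrist [('green', 321, 40.9, 4.19), ('violet', 301, 38.9, 4.241)]
scene [('green', 12, 44.4, 4.084), ('violet', 54, 38.4, 4.195)]
```

View pics/w4.png

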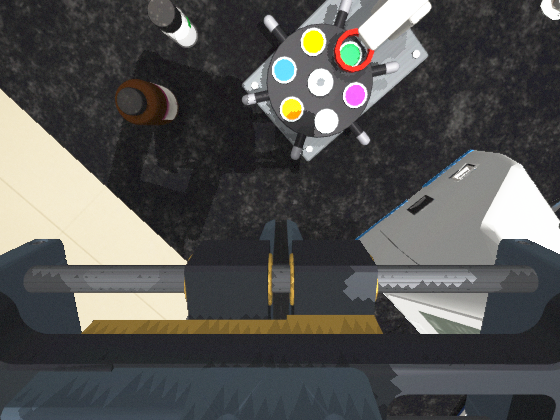

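Green sits in the ring at (350,53), the vial and bottle stand upright, and the arm is clear.

```bash
python3 -c "
from workcell import *
print(job_done())"
```

```text
the job is handed in; nothing more can be done
None
```

The green filter is clicked home under the red lamp ring after two flicks: the wheel measures about 4.19 rad, contact forces at the readings stayed around 5 N, and the job was handed in at about 12 s with the arm clear.

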